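# Gauge the mould socket and fit the guide pin that matches

### The arm

A 7-joint arm with a two-finger parallel gripper is mounted at the origin on a cart in front of the work surface, level with it; the furniture and walls round the work are solid. World frame = base frame: x ahead of the robot, y to its left, z up, the work surface at z = 0. Lengths are in m, angles in rad, forces in N, time in s.
With the tool pointing down it reaches from about 0.4 to 0.85 m from the base axis. Payload 4.5 kg.
Tool frame: the origin (TCP) lies at the very end of the fingers, on their centre line; the grasp point (between the pads) lies 19 mm behind it; z points along the fingers, y is the line along which they close (so a half turn about z gives the same grasp; the last joint's range is limited). The gripper opens to 88 mm and grips with 3 to 60 N. Pads are 18 mm wide; open, the fingers measure 123 mm over their backs; the gripper's body (75 mm by 187 mm) begins 45 mm behind the grasp point.
Start: joints at [-1.169, 0.689, -0.195, 1.565, 0.157, 0.902, -0.215], TCP at [0.225, 0.583, 0.239] pointing down, gripper open.
Joint ranges: [-3.01, 3.01], [-0.46, 2.08], [-1.47, 1.51], [0.13, 2.56], [-1, 4.14], [0.04, 2.09], [-2.66, 2.66]. Speed limits (rad/s): [2.57, 2.57, 3.14, 3.14, 3.14, 3.14, 3.14].

### API

Orientations are given as a unit quaternion [w, x, y, z].
In Python, from bench import r, vision gives the robot as it stands. The module is installed in compiled form; this text tells all that it offers.
- The arm moves only by the shell command python3 -m inch 'ROWS'. ROWS is JSON, a list of rows, each an object with "travel": the shift along the tool's x, y, z in m, a list of three; "angular": the turn, a rotation vector about the tool's x, y, z in rad, a list of three; "grip": the opening, from 0 (shut) to 1 (fully open). A call has 1 to 12 rows; each row is the pose to reach, as a shift and turn from the pose commanded when the call began, along the tool's axes at that moment; what a row does not reach only later rows make up. A row lasts 1/10 s, in which the tool goes at most 50 mm and 8.59 degrees, less where a joint would pass 70% of its speed; a pose out of reach is approached as far as the arm can. A call with a gripper value outside its range is refused whole. The fingers move at their own pace and stop on an object; the grip force is fixed at half the most. Time passes only in rows, so rows that repeat a pose let the fingers close. It gives the time, the measured TCP pose, the force, the opening and the grip force at its end, in the units of the state.
- r.get_state(): the state, without advancing time (a new reading comes with each control period).
- vision.snapshot(name): name is "scene" or "top" or "wrist"; returns the picture (384x512x3 uint8, red, green, blue); there is no depth.
- vision.camera_model(name): a dict with "mtx" (3x3 intrinsics, pixels), "D" ([k1, k2, p1, p2, k3] as OpenCV has them; the pictures are not rectified), "extrinsics" (4x4, takes a point from camera to world coordinates). Camera axes: x right, y down, z forward; pixel columns grow to the right and rows downward; lengths in m; the calibration is good to about 2 mm. A picture is of the moment at which its call begins: read the wrist's pose just before it. camera_model takes no time and is no camera call; for the wrist camera it gives the pose at the moment of the call.
- r.finish_job(): hands the job in; it is judged then, once.
The state is a dict: "t": time; "qpos": joint angles; "qd": joint speeds; "effort": joint torques, N m; "tool_pos": TCP position; "orientation": TCP orientation; "wrist_force": force on the tool from outside, world axes, zero at the start; "torque": the same for the moment, N m; "opening": finger opening in m; "finger_force": force on a finger pad.
Only numpy, scipy, OpenCV 4.12 (cv2) and the standard library are available. Lean on these libraries where they do the work, as an engineer would, in place of code of your own. Each camera call takes 0.05 s, during which the arm holds its last target. There are 200 camera calls.

### The job

The plaster mould lacks its third guide pin. Lower the depth rod gently into the empty socket until you feel the bottom and put the rod back in its hole in the rack; then take the one pin that will stand level with the two already fitted and press it gently past the socket's spring catch until it sits on the bottom. Leave the other two pins in the rack and the jars and rib where they are.

Things in the scene. Friction and masses are not known exactly. Their poses are not given: they have to be found in the camera images.
- mould: Plaster case mould, fixed: a slab 150 (x) x 210 (y) x 56 mm with half a small vase raised along its middle (up to 27 mm high). Origin: centre of its underside; the upper face is 56 mm above it. Two steel guide pins are fitted at (-48, -78) and (52, 12) mm and stand 30 mm above the face; the empty socket is at (-48, 78) mm.
- mould_socket (a point): Middle of the mouth of the empty socket, level with the mould face. Its bore is 15.2 mm wide and 20, 30 or 40 mm deep; a cork disc on its floor gives 1 mm under 12 N. A sprung ball, 10 mm down on the mould's +y side, stands 2 mm into the bore: the centred rod clears it; a pin must be pushed past it and on down against its drag (3 to 5 N), and is held by it.
- pin_top_fitted (a point): Centre of the top of one of the two fitted pins, 30 mm above the mould's face; the other one's top is at the same height. The new pin should end level with it.
- cup_1: One of three brass socket cups set in the plaster mould, alike from above (29 mm rim, bore 15.2 mm wide). Any one of the three is the empty one, at point mould_socket; the other two hold the fitted pins. Their blind bores are 20, 30 and 40 mm deep; which cup is which is not told and cannot be seen. Origin: middle of its mouth, level with the mould face.
- cup_2: One of three brass socket cups set in the plaster mould, alike from above (29 mm rim, bore 15.2 mm wide). Any one of the three is the empty one, at point mould_socket; the other two hold the fitted pins. Their blind bores are 20, 30 and 40 mm deep; which cup is which is not told and cannot be seen. Origin: middle of its mouth, level with the mould face.
- cup_3: One of three brass socket cups set in the plaster mould, alike from above (29 mm rim, bore 15.2 mm wide). Any one of the three is the empty one, at point mould_socket; the other two hold the fitted pins. Their blind bores are 20, 30 and 40 mm deep; which cup is which is not told and cannot be seen. Origin: middle of its mouth, level with the mould face.
- rack: Fixed beech rack, a block 58 (x) x 230 (y) x 40 mm high. Origin: centre of its underside; its row of blind holes runs along its y, all 24 mm deep from the top: three wide ones (15 mm) for pins at y = -85, -35 and 15 mm, a narrow one (7 mm) for the rod at y = 90 mm.
- rack_rod_hole (a point): Middle of the mouth of the rod's hole (7 mm wide, 24 mm deep), on the rack's top.
- rod: Depth rod, loose, 120 mm long, about 70 g, standing upright in the rack's narrow hole: a 6 mm steel rod (72 mm long, bevelled tip, dark rings every 10 mm from the tip) under a turned wooden handle 16 mm thick and 46 mm long. Lower it slowly (20 mm/s or less) and press with no more than 15 N. Origin: its tip; z up to the handle.
- rod_tip (a point): The lower end of the depth rod (same point as the body's origin).
- rod_grip (a point): Middle of the rod's wooden handle, 97 mm above the tip: grasp here.
- pin_50: Loose plain steel guide pin, 50 mm long, 14 mm thick, both ends bevelled over 3 to 4 mm, a fine turned line 30 mm below its top; about 60 g. It stands upright in one of the three wide holes of the rack (any one), 26 mm of it above the rack's top. Press it with no more than 25 N. Origin: centre of its lower end; z along the pin.
- pin_50_mid (a point): Middle of the 50 mm pin, 25 mm from either end; grasp it above this, in its top 25 mm.
- pin_50_top (a point): Centre of the upper end of the 50 mm pin.
- pin_60: Loose plain steel guide pin, 60 mm long, 14 mm thick, both ends bevelled over 3 to 4 mm, a fine turned line 30 mm below its top; about 60 g. It stands upright in one of the three wide holes of the rack (any one), 36 mm of it above the rack's top. Press it with no more than 25 N. Origin: centre of its lower end; z along the pin.
- pin_60_mid (a point): Middle of the 60 mm pin, 30 mm from either end; grasp it above this, in its top 25 mm.
- pin_60_top (a point): Centre of the upper end of the 60 mm pin.
- pin_70: Loose plain steel guide pin, 70 mm long, 14 mm thick, both ends bevelled over 3 to 4 mm, a fine turned line 30 mm below its top; about 60 g. It stands upright in one of the three wide holes of the rack (any one), 46 mm of it above the rack's top. Press it with no more than 25 N. Origin: centre of its lower end; z along the pin.
- pin_70_mid (a point): Middle of the 70 mm pin, 35 mm from either end; grasp it above this, in its top 25 mm.
- pin_70_top (a point): Centre of the upper end of the 70 mm pin.
- jar_cobalt: Small underglaze jar, 49 mm wide, 56 mm high, loose bystander; origin under its centre.
- jar_mist: Small underglaze jar, 49 mm wide, 56 mm high, loose bystander; origin under its centre.
- rib: Kidney-shaped wooden rib lying flat, 54 x 92 x 8 mm, loose bystander; origin under its centre.

How it is judged:
By the outcome, as a careful person would: the job done as asked, in the order asked, and still so for the second after the job is handed in, with the robot touching nothing.
It also fails if it takes over 64 s, if anything falls off the work surface, if the arm or the gripper's body presses on something with over 40 N, if the wrist force passes 120 N, or if a joint passes its speed limit or range.

## Working session

There is one attempt and no reset: what is moved stays moved. The work goes in short steps, Python scripts to look and compute and a shell command to move; the robot and the scene stay as the last step left them, time stands still between calls to the robot, and variables do not carry over. Pictures are saved under pics/ and viewed, at most 12 in all, crops included, and the job is handed in when it is done.

```bash
mkdir -p pics
cat > h.py <<'E'
import numpy as np, cv2
from bench import r, vision
from scipy.spatial.transform import Rotation as R
def rot(s):
    q=s["orientation"]; return R.from_quat([q[1],q[2],q[3],q[0]]).as_matrix()
def cast(name,uv,z,m=None):
    m=m or vision.camera_model(name); K=np.array(m["mtx"]);E=np.array(m["extrinsics"])
    p=cv2.undistortPoints(np.array(uv,float).reshape(-1,1,2),K,np.array(m["D"],float)).reshape(-1,2)
    d=np.c_[p,np.ones(len(p))]@E[:3,:3].T; o=E[:3,3]
    return o+d*((z-o[2])/d[:,2])[:,None]
def proj(name,P,m=None):
    m=m or vision.camera_model(name);K=np.array(m["mtx"]);E=np.linalg.inv(np.array(m["extrinsics"]))
    return cv2.projectPoints(np.array(P,float).reshape(-1,1,3),cv2.Rodrigues(E[:3,:3])[0],E[:3,3],K,np.array(m["D"],float))[0].reshape(-1,2)
def save(n,im,scale=1,box=None):
    if box: im=im[box[1]:box[3],box[0]:box[2]]
    cv2.imwrite(f"pics/{n}.png",cv2.resize(im[:,:,::-1],None,fx=scale,fy=scale,interpolation=cv2.INTER_CUBIC))
E
python3 - <<'E'
from h import *
a=vision.snapshot("top");b=vision.snapshot("scene")
np.save("top.npy",a);np.save("scene.npy",b)
save("top",a,1.5);save("scene",b,1.5)
s=r.get_state();print(s)
for n in("top","scene","wrist"):print(n,np.round(vision.camera_model(n)["extrinsics"],3).tolist(),np.round(vision.camera_model(n)["mtx"],0).tolist())
E
```

```text
{'t': 0.1, 'qpos': array([-1.16923764,  0.68984964, -0.19448748,  1.56622772,  0.15727508,
        0.90250176, -0.21513416]), 'qd': array([ 0.00066882, -0.00339954,  0.00069483, -0.00125289,  0.00010228,
       -0.00057703, -0.00106108]), 'effort': array([-3.63818755e-03, -5.28504431e+01, -1.27192140e+00, -1.53839904e+01,
       -5.26883290e-02,  1.99213151e-03,  4.03204194e-05]), 'tool_pos': array([0.22455385, 0.58266779, 0.23802418]), 'orientation': array([-8.52556842e-05,  1.82844818e-01,  9.83141461e-01, -7.95956498e-04]), 'wrist_force': array([-0.24705442, -0.9235644 , -0.16185776]), 'torque': array([ 0.01863601,  0.01678698, -0.01729079]), 'finger_force': 0.0, 'opening': 0.08824556613628139}
top [[-0.014, -0.987, 0.158, 0.336], [-1.0, 0.015, -0.0, -0.028], [-0.002, -0.158, -0.987, 1.454], [0.0, 0.0, 0.0, 1.0]] [[488.0, 0.0, 261.0], [0.0, 488.0, 198.0], [0.0, 0.0, 1.0]]
scene [[0.745, -0.439, 0.502, 0.022], [-0.667, -0.498, 0.553, -0.604], [0.007, -0.747, -0.664, 0.794], [0.0, 0.0, 0.0, 1.0]] [[373.0, 0.0, 257.0], [0.0, 373.0, 193.0], [0.0, 0.0, 1.0]]
wrist [[0.359, 0.894, 0.267, 0.156], [0.933, -0.344, -0.104, 0.609], [-0.001, 0.286, -0.958, 0.384], [0.0, 0.0, 0.0, 1.0]] [[337.0, 0.0, 251.0], [0.0, 337.0, 188.0], [0.0, 0.0, 1.0]]
```

View pics/top.png

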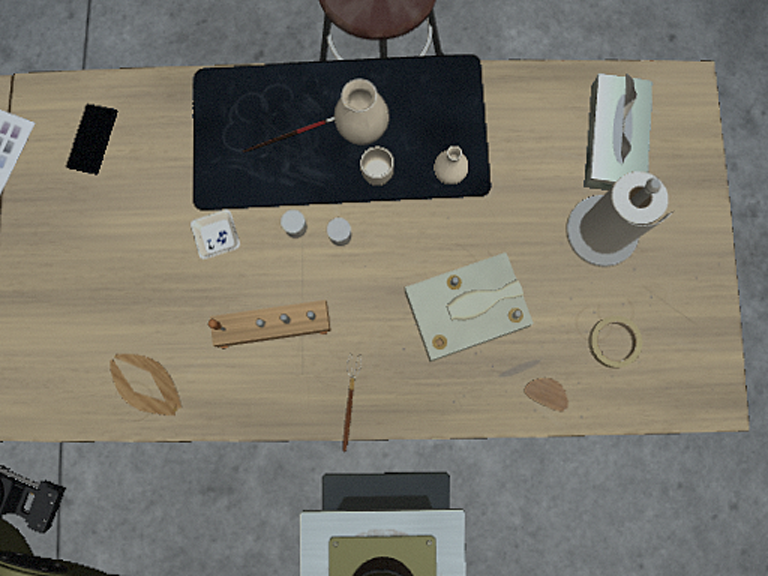

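View pics/scene.png

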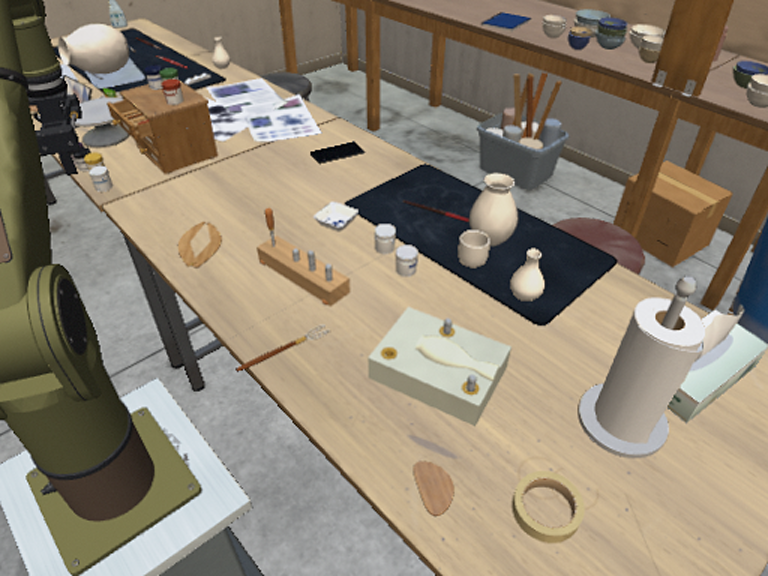

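The top view (1.5x) shows the rack at about (270,323), the rod's handle at its left end (215,323), and pins at (261,323), (284,319) and (311,315). The mould has its empty socket at (440,342) and fitted pins at (517,314) and (455,282). The scene view agrees, with the rod upright at (270,215).

Run:
```python
from h import *
a=np.load("top.npy")
hsv=cv2.cvtColor(a,cv2.COLOR_RGB2HSV)
# brass cups
sub=[("sock",(293,228)),("pinA",(344,210)),("pinB",(303,188))]
m=((hsv[...,1]>110)&(hsv[...,0]>8)&(hsv[...,0]<30)).astype(np.uint8)
n,l,st,c=cv2.connectedComponentsWithStats(m)
for i in range(1,n):
    if st[i,4]>15 and 260<c[i][0]<370 and 150<c[i][1]<250: print(st[i],c[i],cast("top",[c[i]],.056)[0])
# slab corners pix estimated
print("socket guess",cast("top",[[293,228]],.056))
# pin tops approx in rack / jars
g=((hsv[...,1]<60)).astype(np.uint8)
n,l,st,c=cv2.connectedComponentsWithStats(g)
for i in range(1,n):
    if st[i,4]>10 and 130<c[i][0]<240 and 130<c[i][1]<240: print("grey",st[i],c[i],cast("top",[c[i]],.07)[0])
cor=np.array([[211,334],[328,301],[330,330],[213,347]])/1.5
save("topcrop",a,5,(130,190,245,245))
for n,box in(("rack",(130,190,230,240)),):pass
w=cv2.resize(a[190:245,130:235][:,:,::-1],None,fx=7,fy=7,interpolation=cv2.INTER_CUBIC)
w2=cv2.resize(a[160:245,262:362][:,:,::-1],None,fx=5,fy=5,interpolation=cv2.INTER_CUBIC)
cv2.imwrite("pics/rk.png",w)
print(r.get_state()["tool_pos"])
```

```text
[298 184  10   9  32] [301.875  188.4375] [ 0.5853329  -0.14839557  0.056     ]
[339 206   9   9  20] [342.2  210.75] [ 0.51805796 -0.26353449  0.056     ]
[289 224   9   9  38] [292.89473684 228.        ] [ 0.47025619 -0.11939425  0.056     ]
socket guess [[ 0.47025152 -0.11969693  0.056     ]]
grey [221 135   7   8  26] [224.         138.42307692] [0.73530346 0.07699571 0.07      ]
grey [158 138   8   4  14] [161.42857143 139.21428571] [0.73629341 0.26166427 0.07      ]
grey [ 159  139  118   30 1148] [212.4912892  155.51567944] [0.68424531 0.11066769 0.07      ]
grey [156 174  13   5  23] [161.39130435 176.08695652] [0.62540027 0.25943476 0.07      ]
grey [149 176   6   5  11] [151.36363636 177.81818182] [0.62075625 0.28873905 0.07      ]
grey [205 207   5   6  24] [207.         209.66666667] [0.52511386 0.12614603 0.07      ]
grey [187 209   6   7  29] [189.5862069  212.10344828] [0.51877452 0.17615887 0.07      ]
grey [171 213   6   5  23] [173.17391304 214.91304348] [0.51130581 0.22335266 0.07      ]
grey [204 218  27   9  71] [217.53521127 222.88732394] [0.48664712 0.09595842 0.07      ]
grey [232 219   9   5  16] [236.4375 221.8125] [0.48897345 0.04200632 0.07      ]
grey [180 224  23   5  42] [191.66666667 226.11904762] [0.47838052 0.16990159 0.07      ]
grey [187 230   9   5  14] [191.  232.5] [0.46016205 0.17169441 0.07      ]
grey [197 230   8   5  19] [200.73684211 231.68421053] [0.46213439 0.14389193 0.07      ]
grey [200 236   7   3  13] [203.23076923 236.92307692] [0.44711724 0.13673701 0.07      ]
[0.22455385 0.58266779 0.23802418]
```

View pics/rk.png

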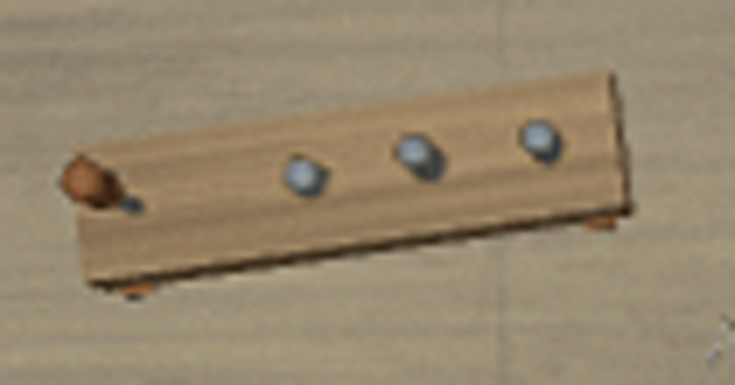

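The crop shows the rack's top face with corners near (75,155), (612,73), (628,207) and (90,280). The rod enters at about (137,207), and the pin heads are at (305,175), (415,152) and (541,139).

Run:
```python
from h import *
c=np.array([[75,155],[612,73],[628,207],[90,280],[137,207]])
c=(c+.5)/7-.5+[130,190]
P=cast("top",c,.04);print(P.round(4))
print([np.linalg.norm(P[i]-P[(i+1)%4]).round(4) for i in range(4)])
ce=P[:4].mean(0); y=(P[0]+P[3]-P[1]-P[2]);y/=np.linalg.norm(y); 
print("rack",ce,"yaw",np.degrees(np.arctan2(-y[0],y[1])))
for k in(-85,-35,15,90):print(k,(ce+y*k/1e3).round(4))
base=[ce+y*k/1e3 for k in(-85,-35,15)]
a=np.load("top.npy");b=np.load("scene.npy")
hs={"L":15,"M":-35,"R":-85}
heads={"L":(305,175),"M":(415,152),"R":(541,139)}
for k in hs:
    B=ce+y*hs[k]/1e3
    o=[]
    for h in(.066,.076,.086):
        q=proj("top",[[B[0],B[1],h]])[0]; o.append(((q-[130,190]+.5)*7-.5).round())
    print(k,heads[k],np.array(o).tolist())
    print("  scene px",[(proj("scene",[[B[0],B[1],h]])[0]).round(1).tolist() for h in(.04,.066,.076,.086)])
s=np.array([.4703,-.1194]);pA=np.array([.518,-.2635]);pB=np.array([.5853,-.1484])
d=s-pA;print("mould",np.linalg.norm(d),np.linalg.norm(pB-s),np.linalg.norm(pB-pA),"yaw",np.degrees(np.arctan2(-d[0],d[1])))
save("sc",b,6,(160,130,260,210))
```

```text
[[0.5259 0.3263 0.04  ]
 [0.5574 0.1001 0.04  ]
 [0.5008 0.0935 0.04  ]
 [0.4731 0.3188 0.04  ]
 [0.5036 0.2996 0.04  ]]
[np.float64(0.2284), np.float64(0.057), np.float64(0.227), np.float64(0.0533)]
rack [0.5143112  0.20969971 0.04      ] yaw 7.474127966312932
-85 [0.5254 0.1254 0.04  ]
-35 [0.5189 0.175  0.04  ]
15 [0.5124 0.2246 0.04  ]
90 [0.5026 0.2989 0.04  ]
L (305, 175) [[304.0, 176.0], [300.0, 173.0], [295.0, 170.0]]
  scene px [[197.4, 173.1], [196.6, 166.7], [196.2, 164.2], [195.9, 161.6]]
M (415, 152) [[424.0, 159.0], [421.0, 156.0], [417.0, 152.0]]
  scene px [[208.1, 179.5], [207.4, 173.1], [207.1, 170.6], [206.9, 168.0]]
R (541, 139) [[545.0, 141.0], [542.0, 138.0], [539.0, 135.0]]
  scene px [[219.2, 186.3], [218.7, 179.8], [218.5, 177.3], [218.3, 174.7]]
mould 0.15178965709164774 0.11860016863394424 0.13333154165462877 yaw 18.315582788296812
```

View pics/sc.png

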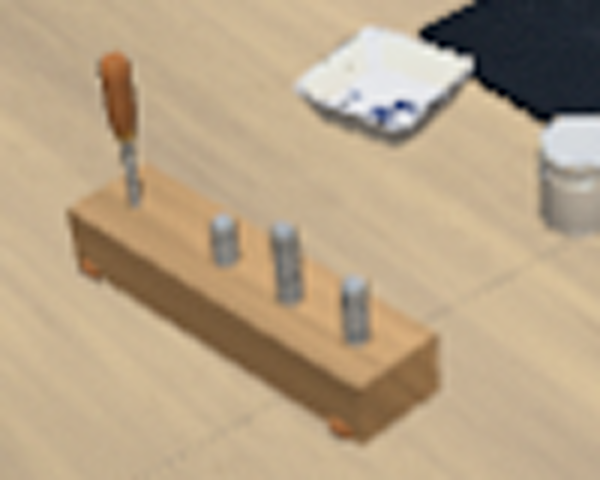

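The pin lengths in this crop are about 51, 79 and 65 px. From the rod end that reads as 50, 70 and 60 mm, and the rod is nearly upright. Next I hover near the rod.

```bash
cat >> h.py <<'E'
def go(p,yaw=None):
    s=r.get_state();M=rot(s);d=M.T@(np.array(p)-s["tool_pos"])
    w=None
    if yaw is not None:
        c,q=np.cos(np.radians(yaw)),np.sin(np.radians(yaw))
        T=np.array([[-c,-q,0],[-q,c,0],[0,0,-1.]])
        w=R.from_matrix(M.T@T).as_rotvec().round(4)
    print("t",round(s["t"],2),"pos",s["tool_pos"].round(4),"F",s["wrist_force"].round(1),"open",round(s["opening"],4),"travel",d.round(4).tolist(),"ang",None if w is None else w.tolist())
E
python3 -c "
from h import *
go([.50,.27,.2],7.5)"
```

```text
t 0.1 pos [0.2246 0.5827 0.238 ] F [-0.2 -0.9 -0.2] open 0.0882 travel [-0.3694, -0.1927, 0.0384] ang [-0.0016, -0.0003, -0.4987]
```

```bash
python3 -m inch '[{"travel":[-0.02,-0.01,0.002],"angular":[0,0,-0.05],"grip":1},{"travel":[-0.06,-0.03,0.006],"angular":[0,0,-0.15],"grip":1},{"travel":[-0.105,-0.055,0.01],"angular":[0,0,-0.25],"grip":1},{"travel":[-0.15,-0.078,0.015],"angular":[0,0,-0.35],"grip":1},{"travel":[-0.195,-0.1,0.02],"angular":[0,0,-0.45],"grip":1},{"travel":[-0.24,-0.125,0.025],"angular":[0,0,-0.499],"grip":1},{"travel":[-0.285,-0.148,0.03],"angular":[0,0,-0.499],"grip":1},{"travel":[-0.33,-0.172,0.035],"angular":[0,0,-0.499],"grip":1},{"travel":[-0.36,-0.188,0.038],"angular":[0,0,-0.499],"grip":1},{"travel":[-0.3694,-0.1927,0.0384],"angular":[0,0,-0.499],"grip":1},{"travel":[-0.3694,-0.1927,0.0384],"angular":[0,0,-0.499],"grip":1}]'
python3 - <<'E'
from h import *
go([.5026,.2989,.2],7.5)
m=vision.camera_model("wrist");a=vision.snapshot("wrist");np.save("w1.npy",a);save("w1",a,1.5)
import pickle;pickle.dump(m,open("w1.pkl","wb"))
for z in(.04,.136):print(proj("wrist",[[.5026,.2989,z]],m)*1.5)
E
```

```text
t: 1.2
tool_pos: [0.5012, 0.2685, 0.1998]
orientation: [-0.0, -0.063, 0.998, -0.001]
wrist_force: [-0.9, 1.3, -0.1]
opening: 0.088
finger_force: 0.0
t 1.2 pos [0.5012 0.2685 0.1998] F [-0.9  1.3 -0.1] open 0.088 travel [-0.0052, 0.03, -0.0003] ang [-0.001, -0.0005, -0.004]
[[425.35076314 262.40587293]]
[[445.456216   316.30111316]]
```

View pics/w1.png

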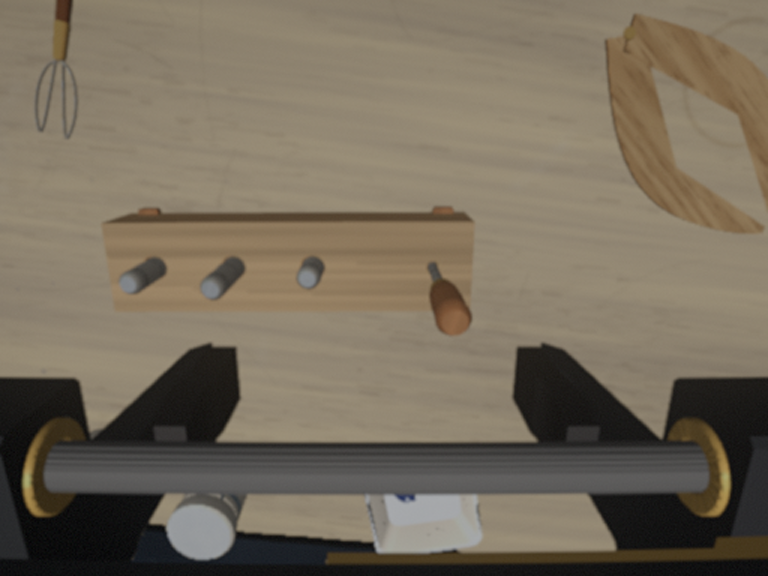

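The wrist view (1.5x) shows the rack top's corners at (105,222), (474,222), (471,310) and (114,310). The rod enters at about (432,266) and its handle top is at (455,320). The pin tops are at (131,282), (212,287) and (308,275).

Run:
```python
from h import *
import pickle;m=pickle.load(open("w1.pkl","rb"));a=np.load("w1.npy")
h=cv2.cvtColor(a,cv2.COLOR_RGB2HSV)
P=cast("wrist",np.array([[105,222],[474,222],[471,310],[114,310]])/1.5,.04,m);print(P.round(4))
ce=P.mean(0);y=P[1]+P[2]-P[0]-P[3];y/=np.linalg.norm(y)
print([np.linalg.norm(P[i]-P[(i+1)%4]).round(4) for i in range(4)],"yaw",np.degrees(np.arctan2(-y[0],y[1])))
for k in(-85,-35,15,90):print(k,(ce+y*k/1e3).round(4))
mk=np.zeros(h.shape[:2],np.uint8);mk[165:230,270:330]=1
o=((h[...,1]>150)&(h[...,0]<14)&(mk>0)).astype(np.uint8)
ys,xs=np.nonzero(o);print(len(xs),xs.min(),xs.max(),ys.min(),ys.max())
for yy in range(ys.min(),ys.max()+1,4):
    q=xs[ys==yy];print(yy,q.min(),q.max())
print("base",cast("wrist",np.array([[432,268]])/1.5,.04,m),"top",cast("wrist",np.array([[455,320]])/1.5,.136,m))
for n,p,z in(("R60",(131,282),.076),("M70",(212,287),.086),("L50",(308,275),.066)):print(n,cast("wrist",np.array([p])/1.5,z,m))
```

```text
[[0.5021 0.0991 0.04  ]
 [0.4736 0.3245 0.04  ]
 [0.5301 0.333  0.04  ]
 [0.5597 0.1035 0.04  ]]
[np.float64(0.2272), np.float64(0.0571), np.float64(0.2313), np.float64(0.0577)] yaw 7.2812651590967485
-85 [0.5271 0.1307 0.04  ]
-35 [0.5208 0.1803 0.04  ]
15 [0.5145 0.2299 0.04  ]
90 [0.505  0.3043 0.04  ]Traceback (most recent call last):
  File "<stdin>", line 10, in <module>
    return umr_minimum(a, axis, None, out, keepdims, initial, where)
ValueError: zero-size array to reduction operation minimum which has no identity
```

Run:
```python
from h import *
import pickle;m=pickle.load(open("w1.pkl","rb"))
print("base",cast("wrist",np.array([[432,268]])/1.5,.04,m),"top",cast("wrist",np.array([[455,320]])/1.5,.136,m))
for n,p,z in(("R60",(131,282),.076),("M70",(212,287),.086),("L50",(308,275),.066)):print(n,cast("wrist",np.array([p])/1.5,z,m))
go([.505,.303,.16],7.4)
```

```text
base [[0.50564832 0.30360023 0.04      ]] top [[0.50379178 0.30340555 0.136     ]]
R60 [[0.52607225 0.13180113 0.076     ]]
M70 [[0.51966371 0.18052731 0.086     ]]
L50 [[0.5123131  0.22949739 0.066     ]]
t 1.25 pos [0.4997 0.271  0.2001] F [ 0.1 -0.3  0.8] open 0.0881 travel [-0.0094, 0.031, 0.0401] ang [0.0009, -0.0008, 0.0014]
```

```bash
python3 -m inch '[{"travel":[-0.005,0.018,0.01],"angular":[0,0,0],"grip":0.6},{"travel":[-0.0093,0.0325,0.03],"angular":[0,0,0],"grip":0.6},{"travel":[-0.0093,0.0325,0.045],"angular":[0,0,0],"grip":0.6},{"travel":[-0.0093,0.0325,0.075],"angular":[0,0,0],"grip":0.6},{"travel":[-0.0093,0.0325,0.1],"angular":[0,0,0],"grip":0.6},{"travel":[-0.0093,0.0325,0.106],"angular":[0,0,0],"grip":0.6},{"travel":[-0.0093,0.0325,0.106],"angular":[0,0,0],"grip":0.4},{"travel":[-0.0093,0.0325,0.106],"angular":[0,0,0],"grip":0},{"travel":[-0.0093,0.0325,0.106],"angular":[0,0,0],"grip":0},{"travel":[-0.0093,0.0325,0.106],"angular":[0,0,0],"grip":0},{"travel":[-0.0093,0.0325,0.106],"angular":[0,0,0],"grip":0},{"travel":[-0.0093,0.0325,0.106],"angular":[0,0,0],"grip":0}]'
python3 -c "
from h import *
go([.505,.3035,.2],7.4)"
```

```text
t: 2.45
tool_pos: [0.5055, 0.3042, 0.0949]
orientation: [0.001, -0.065, 0.998, 0.0]
wrist_force: [-0.4, -0.1, 2.2]
opening: 0.0147
finger_force: 30.0
t 2.45 pos [0.5055 0.3042 0.0949] F [-0.4 -0.1  2.2] open 0.0147 travel [0.0005, -0.0006, -0.1051] ang [0.0007, 0.0011, 0.0017]
```

```bash
python3 -m inch '[{"travel":[0,0,-0.01],"angular":[0,0,0],"grip":0},{"travel":[0,0,-0.04],"angular":[0,0,0],"grip":0},{"travel":[0,0,-0.08],"angular":[0,0,0],"grip":0},{"travel":[0.003,-0.015,-0.106],"angular":[0,0,0],"grip":0},{"travel":[0.012,-0.055,-0.106],"angular":[0,0,-0.03],"grip":0},{"travel":[0.022,-0.1,-0.106],"angular":[0,0,-0.06],"grip":0},{"travel":[0.032,-0.148,-0.106],"angular":[0,0,-0.09],"grip":0},{"travel":[0.042,-0.196,-0.106],"angular":[0,0,-0.12],"grip":0},{"travel":[0.052,-0.244,-0.106],"angular":[0,0,-0.15],"grip":0},{"travel":[0.062,-0.292,-0.106],"angular":[0,0,-0.17],"grip":0},{"travel":[0.071,-0.34,-0.106],"angular":[0,0,-0.19],"grip":0},{"travel":[0.081,-0.385,-0.106],"angular":[0,0,-0.19],"grip":0}]'
python3 -c "
from h import *
go([.4725,-.114,.2],18.3)"
```

```text
t: 3.65
tool_pos: [0.4747, -0.0907, 0.2009]
orientation: [0.0, -0.16, 0.987, -0.0]
wrist_force: [0.8, 0.0, -0.9]
opening: 0.0148
finger_force: 30.0
t 3.65 pos [ 0.4747 -0.0907  0.2009] F [ 0.8  0.  -0.9] open 0.0148 travel [0.0094, -0.0214, 0.0009] ang [-0.0007, 0.0001, 0.0015]
```

```bash
python3 -m inch '[{"travel":[0.005,-0.013,0.01],"angular":[0,0,0],"grip":0},{"travel":[0.0096,-0.0235,0.03],"angular":[0,0,0],"grip":0},{"travel":[0.0096,-0.0235,0.03],"angular":[0,0,0],"grip":0},{"travel":[0.0096,-0.0235,0.03],"angular":[0,0,0],"grip":0},{"travel":[0.0096,-0.0235,0.03],"angular":[0,0,0],"grip":0}]'
python3 - <<'E'
from h import *
go([.4725,-.114,.17],18.3)
m=vision.camera_model("wrist");a=vision.snapshot("wrist");np.save("w2.npy",a);save("w2",a,1.5)
import pickle;pickle.dump(m,open("w2.pkl","wb"))
s=r.get_state();p=s["tool_pos"]
print("sock",proj("wrist",[[.4725,-.114,.056]],m)*1.5,"tip if upright",proj("wrist",[[p[0],p[1],p[2]-.078]],m)*1.5)
E
```

```text
t: 4.15
tool_pos: [0.4742, -0.112, 0.1711]
orientation: [0.001, -0.161, 0.987, 0.0]
wrist_force: [0.2, -0.3, -1.4]
opening: 0.0148
finger_force: 30.0
t 4.15 pos [ 0.4742 -0.112   0.1711] F [ 0.2 -0.3 -1.4] open 0.0148 travel [0.0022, -0.0014, 0.0011] ang [0.0003, 0.0015, 0.0041]
sock [[374.84921314 269.41924285]] tip if upright [[377.42394948 295.10911465]]
```

View pics/w2.png

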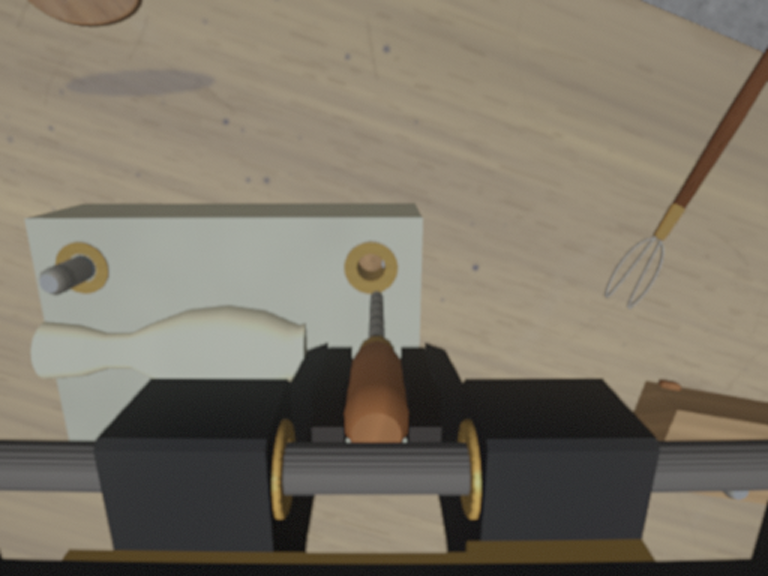

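The socket ring is centred near (371,267) (1.5x). The rod tip at (377,294) matches its upright prediction (377,295), so the rod hangs straight and the tip is tool-aligned. I'll refine the ring by colour mask.

```bash
cat >> h.py <<'E'
def ring(a,m,box,z=.056,name="wrist"):
    h=cv2.cvtColor(a,cv2.COLOR_RGB2HSV);k=((h[...,1]>90)&(h[...,0]>8)&(h[...,0]<30)).astype(np.uint8)
    q=np.zeros_like(k);x0,y0,x1,y1=box;q[y0:y1,x0:x1]=k[y0:y1,x0:x1]
    cs=cv2.findContours(q,cv2.RETR_EXTERNAL,cv2.CHAIN_APPROX_NONE)[0];c=max(cs,key=cv2.contourArea)
    P=cast(name,c.reshape(-1,2),z,m)[:,:2];(cx,cy),(d1,d2),_=cv2.fitEllipse(P.astype(np.float32)*1000)
    print("ring px",cv2.boundingRect(c),"centre",round(cx/1e3,4),round(cy/1e3,4),"axes mm",round(d1,1),round(d2,1));return np.array([cx,cy])/1e3
E
python3 - <<'E'
from h import *
import pickle;m=pickle.load(open("w2.pkl","rb"));a=np.load("w2.npy")
c=ring(a,m,(222,155,270,195))
cA=ring(a,m,(30,155,80,200))
d=c-cA;print(np.linalg.norm(d),np.degrees(np.arctan2(-d[0],d[1])))
print("tip",cast("wrist",np.array([[377,294]])/1.5,.093,m))
go([c[0],c[1],.155],18)
E
```

```text
ring px (230, 162, 35, 33) centre 0.4722 -0.1166 axes mm 26.6 26.8
ring px (38, 162, 34, 33) centre 0.5218 -0.265 axes mm 25.2 25.5
0.1564744890517087 18.49536973106673
tip [[ 0.47383586 -0.1124277   0.093     ]]
t 4.2 pos [ 0.4742 -0.1121  0.1711] F [-0.4  0.2 -1.2] open 0.015 travel [0.0034, -0.0037, 0.0161] ang [0.0001, 0.0017, 0.0094]
```

```bash
python3 -m inch '[{"travel":[0.0017,-0.0018,0],"angular":[0,0,0],"grip":0},{"travel":[0.0034,-0.0037,0],"angular":[0,0,0],"grip":0},{"travel":[0.0034,-0.0037,0.003],"angular":[0,0,0],"grip":0},{"travel":[0.0034,-0.0037,0.008],"angular":[0,0,0],"grip":0},{"travel":[0.0034,-0.0037,0.014],"angular":[0,0,0],"grip":0},{"travel":[0.0034,-0.0037,0.02],"angular":[0,0,0],"grip":0},{"travel":[0.0034,-0.0037,0.025],"angular":[0,0,0],"grip":0},{"travel":[0.0034,-0.0037,0.028],"angular":[0,0,0],"grip":0},{"travel":[0.0034,-0.0037,0.03],"angular":[0,0,0],"grip":0},{"travel":[0.0034,-0.0037,0.03],"angular":[0,0,0],"grip":0}]'
python3 - <<'E'
from h import *
go([.4722,-.1166,.1385],18.4)
m=vision.camera_model("wrist");a=vision.snapshot("wrist");np.save("w3.npy",a);save("w3",a,4,(200,140,300,240))
p=r.get_state()["tool_pos"]
f=lambda P:(proj("wrist",[P],m)-[200,140])*4
print("sock",f([.4722,-.1166,.056]),"tip",f([p[0],p[1],p[2]-.078]))
E
```

```text
t: 5.2
tool_pos: [0.4713, -0.1181, 0.1401]
orientation: [-0.0, -0.16, 0.987, 0.0]
wrist_force: [0.8, 0.9, -0.6]
opening: 0.0151
finger_force: 30.0
t 5.2 pos [ 0.4713 -0.1181  0.1401] F [ 0.8  0.9 -0.6] open 0.0151 travel [-0.0013, 0.0011, 0.0016] ang [0.0002, -0.0003, 0.0003]
sock [[213.27679427 224.10785795]] tip [[206.7149302  228.60815687]]
```

View pics/w3.png

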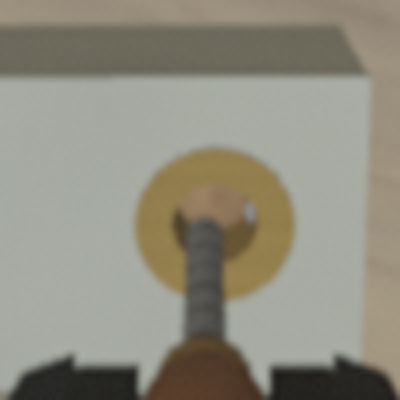

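The ring is centred at (215,224) in this 4x crop, with the ball at (250,212) on its right and the rod tip at (205,222). The tip needs about 1.5 mm to the right (+y). I'll correct that and lower slowly.

```bash
python3 -m inch '[{"travel":[-0.0018,0.0013,0],"angular":[0,0,0],"grip":0},{"travel":[-0.0018,0.0013,0.0015],"angular":[0,0,0],"grip":0},{"travel":[-0.0018,0.0013,0.003],"angular":[0,0,0],"grip":0},{"travel":[-0.0018,0.0013,0.0045],"angular":[0,0,0],"grip":0},{"travel":[-0.0018,0.0013,0.006],"angular":[0,0,0],"grip":0},{"travel":[-0.0018,0.0013,0.0075],"angular":[0,0,0],"grip":0},{"travel":[-0.0018,0.0013,0.009],"angular":[0,0,0],"grip":0},{"travel":[-0.0018,0.0013,0.0105],"angular":[0,0,0],"grip":0},{"travel":[-0.0018,0.0013,0.012],"angular":[0,0,0],"grip":0},{"travel":[-0.0018,0.0013,0.0135],"angular":[0,0,0],"grip":0},{"travel":[-0.0018,0.0013,0.015],"angular":[0,0,0],"grip":0}]'
python3 -m inch '[{"travel":[0,0,0.0012],"angular":[0,0,0],"grip":0},{"travel":[0,0,0.0024],"angular":[0,0,0],"grip":0},{"travel":[0,0,0.0036],"angular":[0,0,0],"grip":0},{"travel":[0,0,0.0048],"angular":[0,0,0],"grip":0},{"travel":[0,0,0.0056],"angular":[0,0,0],"grip":0},{"travel":[0,0,0.0064],"angular":[0,0,0],"grip":0},{"travel":[0,0,0.007],"angular":[0,0,0],"grip":0}]'
```

```text
t: 6.35
tool_pos: [0.4728, -0.1163, 0.1252]
orientation: [0.0, -0.16, 0.987, 0.0]
wrist_force: [0.4, 0.1, -0.8]
opening: 0.015
finger_force: 30.0
t: 7.05
tool_pos: [0.4727, -0.1164, 0.1182]
orientation: [0.0, -0.16, 0.987, 0.0]
wrist_force: [-0.6, 0.1, -0.9]
opening: 0.0149
finger_force: 30.0
```

```bash
python3 -m inch '[{"travel":[0,0,0.0006],"angular":[0,0,0],"grip":0},{"travel":[0,0,0.0012],"angular":[0,0,0],"grip":0},{"travel":[0,0,0.0018],"angular":[0,0,0],"grip":0}]'
```

```text
t: 7.35
tool_pos: [0.4727, -0.1163, 0.1165]
orientation: [0.0, -0.16, 0.987, 0.0]
wrist_force: [-0.1, 0.0, -1.6]
opening: 0.0149
finger_force: 30.0
```

```bash
for i in 1 2; do :; done; python3 -m inch '[{"travel":[0,0,0.0006],"angular":[0,0,0],"grip":0},{"travel":[0,0,0.0012],"angular":[0,0,0],"grip":0}]'
```

```text
t: 7.55
tool_pos: [0.4727, -0.1163, 0.1152]
orientation: [0.0, -0.16, 0.987, 0.0]
wrist_force: [-0.6, 0.4, -1.7]
opening: 0.0152
finger_force: 30.0
```

```bash
python3 -m inch '[{"travel":[0,0,0.0006],"angular":[0,0,0],"grip":0},{"travel":[0,0,0.0012],"angular":[0,0,0],"grip":0}]'
```

```text
t: 7.75
tool_pos: [0.4729, -0.1163, 0.1143]
orientation: [0.0, -0.16, 0.987, -0.0]
wrist_force: [0.6, 0.6, 5.7]
opening: 0.015
finger_force: 30.0
```

```bash
python3 -m inch '[{"travel":[0,0,0.0005],"angular":[0,0,0],"grip":0},{"travel":[0,0,0.001],"angular":[0,0,0],"grip":0}]'
```

```text
t: 7.95
tool_pos: [0.4732, -0.1163, 0.1137]
orientation: [0.001, -0.16, 0.987, -0.0]
wrist_force: [-1.7, 0.5, 8.7]
opening: 0.0151
finger_force: 30.0
```

The rod met the bottom at TCP z of about 0.1148, which puts the tip near 0.0366, about 20 mm below the face. The force rose to about 10 N. A 20 mm socket takes the 50 mm pin, the hole nearest the rod. I'll lift and return the rod.

```bash
python3 -m inch '[{"travel":[0,0,-0.002],"angular":[0,0,0],"grip":0},{"travel":[0,0,-0.008],"angular":[0,0,0],"grip":0},{"travel":[0,0,-0.018],"angular":[0,0,0],"grip":0},{"travel":[0,0,-0.03],"angular":[0,0,0],"grip":0},{"travel":[0,0,-0.055],"angular":[0,0,0],"grip":0},{"travel":[-0.005,0.012,-0.08],"angular":[0,0,0.01],"grip":0},{"travel":[-0.02,0.048,-0.085],"angular":[0,0,0.04],"grip":0},{"travel":[-0.038,0.09,-0.085],"angular":[0,0,0.07],"grip":0},{"travel":[-0.057,0.135,-0.085],"angular":[0,0,0.1],"grip":0},{"travel":[-0.076,0.18,-0.085],"angular":[0,0,0.13],"grip":0},{"travel":[-0.095,0.225,-0.085],"angular":[0,0,0.16],"grip":0},{"travel":[-0.114,0.27,-0.085],"angular":[0,0,0.19],"grip":0}]'
python3 -c "
from h import *
go([.5055,.3042,.135],7.4)"
```

```text
t: 9.15
tool_pos: [0.4954, 0.1777, 0.1988]
orientation: [0.0, -0.065, 0.998, 0.0]
wrist_force: [2.1, -0.0, -0.5]
opening: 0.0147
finger_force: 30.0
t 9.15 pos [0.4954 0.1777 0.1988] F [ 2.1 -0.  -0.5] open 0.0147 travel [-0.0264, 0.1241, 0.0639] ang [0.0002, 0.0002, 0.0009]
```

```bash
python3 -m inch '[{"travel":[-0.009,0.042,0],"angular":[0,0,0],"grip":0},{"travel":[-0.018,0.085,0],"angular":[0,0,0],"grip":0},{"travel":[-0.025,0.115,0],"angular":[0,0,0],"grip":0},{"travel":[-0.0264,0.125,0.02],"angular":[0,0,0],"grip":0},{"travel":[-0.0264,0.125,0.045],"angular":[0,0,0],"grip":0},{"travel":[-0.0264,0.125,0.06],"angular":[0,0,0],"grip":0},{"travel":[-0.0264,0.125,0.062],"angular":[0,0,0],"grip":0},{"travel":[-0.0264,0.125,0.062],"angular":[0,0,0],"grip":0},{"travel":[-0.0264,0.125,0.062],"angular":[0,0,0],"grip":0},{"travel":[-0.0264,0.125,0.062],"angular":[0,0,0],"grip":0}]'
python3 - <<'E'
from h import *
go([.5055,.3042,.125],7.4)
m=vision.camera_model("wrist");a=vision.snapshot("wrist");np.save("w4.npy",a);save("w4",a,6,(200,140,300,240))
p=r.get_state()["tool_pos"];go([.5055,.3042,.125],7.4)
f=lambda P:(proj("wrist",[P],m)-[200,140])*6
print("tip",f([p[0],p[1],p[2]-.078]),"hole",f([.5055,.3042,.04]))
E
```

```text
t: 10.15
tool_pos: [0.506, 0.3035, 0.1373]
orientation: [0.001, -0.065, 0.998, 0.001]
wrist_force: [-0.3, 0.7, -0.8]
opening: 0.0152
finger_force: 30.0
t 10.15 pos [0.506  0.3035 0.1373] F [-0.3  0.7 -0.8] open 0.0152 travel [0.0004, 0.0007, 0.0123] ang [0.0011, 0.0016, 0.0018]
t 10.2 pos [0.506  0.3035 0.1371] F [-0.2 -0.8 -1.3] open 0.0152 travel [0.0004, 0.0008, 0.0121] ang [0.001, 0.0015, 0.0017]
tip [[309.22575862 338.09923209]] hole [[314.92263188 287.70202132]]
```

View pics/w4.png

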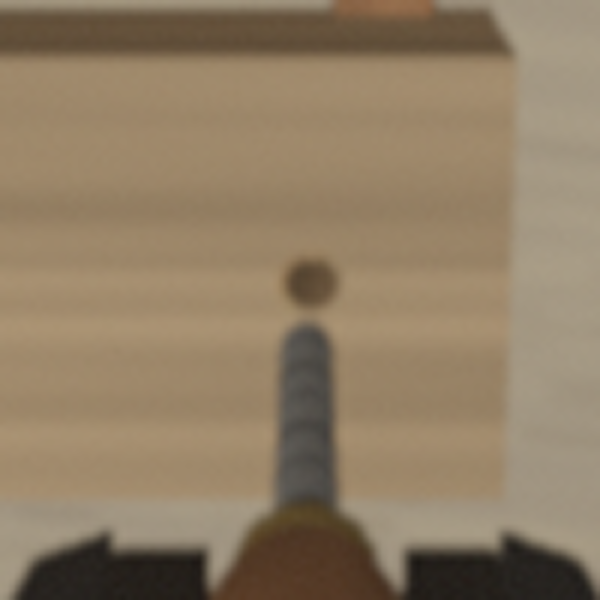

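The hole is centred at (312,283) in this 6x crop and the rod tip ends at (307,322). The predicted tip centre was (309,338) and the predicted hole (315,288).

Run:
```python
from h import *
m=vision.camera_model("wrist");a=np.load("w4.npy")
g=cv2.cvtColor(a,cv2.COLOR_RGB2GRAY)[180:194,244:260].astype(float)
w=np.clip(np.median(g)-25-g,0,None);ys,xs=np.mgrid[180:194,244:260]
u=[(w*xs).sum()/w.sum(),(w*ys).sum()/w.sum()];print(u,(np.array(u)-[200,140])*6)
c=cast("wrist",[u],.04,m)[0];print(c)
t=cast("wrist",[[200+307/6,140+338/6]],.059,m)[0];print("tip",t)
go([c[0],c[1],.125],7.4)
```

```text
[np.float64(251.14112903225808), np.float64(186.67177419354837)] [306.84677419 280.03064516]
[0.50449954 0.30297319 0.04      ]
tip [0.50592206 0.30312948 0.059     ]
t 10.2 pos [0.506  0.3035 0.1371] F [-0.2 -0.8 -1.3] open 0.0152 travel [0.0016, -0.0003, 0.0121] ang [0.001, 0.0015, 0.0017]
```

```bash
python3 -m inch '[{"travel":[0.001,0.0003,0.004],"angular":[0,0,0],"grip":0},{"travel":[0.001,0.0003,0.009],"angular":[0,0,0],"grip":0},{"travel":[0.001,0.0003,0.013],"angular":[0,0,0],"grip":0},{"travel":[0.001,0.0003,0.015],"angular":[0,0,0],"grip":0},{"travel":[0.001,0.0003,0.0165],"angular":[0,0,0],"grip":0},{"travel":[0.001,0.0003,0.018],"angular":[0,0,0],"grip":0},{"travel":[0.001,0.0003,0.019],"angular":[0,0,0],"grip":0},{"travel":[0.001,0.0003,0.02],"angular":[0,0,0],"grip":0}]'
```

```text
t: 11.0
tool_pos: [0.5046, 0.3035, 0.1162]
orientation: [0.0, -0.066, 0.998, 0.0]
wrist_force: [0.5, -0.4, -0.0]
opening: 0.0154
finger_force: 30.0
```

```bash
python3 -m inch '[{"travel":[0,0,0.001],"angular":[0,0,0],"grip":0},{"travel":[0,0,0.002],"angular":[0,0,0],"grip":0}]'
```

```text
t: 11.2
tool_pos: [0.5047, 0.3036, 0.1142]
orientation: [0.0, -0.066, 0.998, 0.0]
wrist_force: [-0.1, 1.5, -0.4]
opening: 0.0149
finger_force: 30.0
```

```bash
python3 -m inch '[{"travel":[0,0,0.002],"angular":[0,0,0],"grip":0},{"travel":[0,0,0.004],"angular":[0,0,0],"grip":0},{"travel":[0,0,0.006],"angular":[0,0,0],"grip":0},{"travel":[0,0,0.008],"angular":[0,0,0],"grip":0},{"travel":[0,0,0.01],"angular":[0,0,0],"grip":0},{"travel":[0,0,0.012],"angular":[0,0,0],"grip":0},{"travel":[0,0,0.014],"angular":[0,0,0],"grip":0},{"travel":[0,0,0.016],"angular":[0,0,0],"grip":0},{"travel":[0,0,0.0175],"angular":[0,0,0],"grip":0},{"travel":[0,0,0.0185],"angular":[0,0,0],"grip":0},{"travel":[0,0,0.0185],"angular":[0,0,0],"grip":0}]'
```

```text
t: 12.3
tool_pos: [0.5046, 0.3036, 0.0956]
orientation: [0.0, -0.066, 0.998, 0.0]
wrist_force: [1.3, 0.7, -1.7]
opening: 0.0152
finger_force: 30.0
```

```bash
python3 -m inch '[{"travel":[0,0,0],"angular":[0,0,0],"grip":0.3},{"travel":[0,0,0],"angular":[0,0,0],"grip":0.5},{"travel":[0,0,0],"angular":[0,0,0],"grip":0.5},{"travel":[0,0,0],"angular":[0,0,0],"grip":0.5},{"travel":[0,0,-0.008],"angular":[0,0,0],"grip":0.5},{"travel":[0,0,-0.03],"angular":[0,0,0],"grip":0.5},{"travel":[0,0,-0.06],"angular":[0,0,0],"grip":0.5},{"travel":[0,0,-0.085],"angular":[0,0,0],"grip":0.5},{"travel":[0,0,-0.085],"angular":[0,0,0],"grip":0.5},{"travel":[0,0,-0.085],"angular":[0,0,0],"grip":0.5}]'
python3 - <<'E'
from h import *
go([.5142,.2293,.16],97.4);go([.5142,.2293,.16],-82.6);print(r.get_state()["qpos"].round(2))
E
```

```text
t: 13.3
tool_pos: [0.5046, 0.3033, 0.1812]
orientation: [0.0, -0.065, 0.998, 0.0]
wrist_force: [-0.0, -0.7, -0.3]
opening: 0.0446
finger_force: 0.0
t 13.3 pos [0.5046 0.3033 0.1812] F [-0.  -0.7 -0.3] open 0.0446 travel [0.0001, -0.0746, 0.0212] ang [-0.0005, 0.001, -1.5689]
t 13.3 pos [0.5046 0.3033 0.1812] F [-0.  -0.7 -0.3] open 0.0446 travel [0.0001, -0.0746, 0.0212] ang [0.001, 0.0005, 1.5727]
[-0.41  0.73 -0.36  1.73  0.36  0.75  0.75]
```

```bash
python3 -m inch '[{"travel":[0,-0.02,0],"angular":[0,0,-0.14],"grip":0.5},{"travel":[0,-0.045,0],"angular":[0,0,-0.285],"grip":0.5},{"travel":[0,-0.065,0],"angular":[0,0,-0.43],"grip":0.5},{"travel":[0,-0.0746,0],"angular":[0,0,-0.575],"grip":0.5},{"travel":[0,-0.0746,0],"angular":[0,0,-0.72],"grip":0.5},{"travel":[0,-0.0746,0.01],"angular":[0,0,-0.865],"grip":0.5},{"travel":[0,-0.0746,0.02],"angular":[0,0,-1.01],"grip":0.5},{"travel":[0,-0.0746,0.03],"angular":[0,0,-1.155],"grip":0.5},{"travel":[0,-0.0746,0.04],"angular":[0,0,-1.3],"grip":0.5},{"travel":[0,-0.0746,0.045],"angular":[0,0,-1.44],"grip":0.5},{"travel":[0,-0.0746,0.05],"angular":[0,0,-1.569],"grip":0.5},{"travel":[0,-0.0746,0.05],"angular":[0,0,-1.569],"grip":0.5}]'
python3 - <<'E'
from h import *
go([.5142,.2293,.0425],97.4)
m=vision.camera_model("wrist");a=vision.snapshot("wrist");np.save("w5.npy",a);save("w5",a,1.5)
import pickle;pickle.dump(m,open("w5.pkl","wb"))
print("pin top",proj("wrist",[[.5142,.2293,.066]],m)*1.5,"rodtop",proj("wrist",[[.505,.3037,.136]],m)*1.5)
go([.5142,.2293,.0425],97.4)
E
```

```text
t: 14.5
tool_pos: [0.513, 0.2285, 0.1286]
orientation: [0.002, 0.752, -0.66, -0.001]
wrist_force: [-0.5, -0.5, 0.4]
opening: 0.0441
finger_force: 0.0
t 14.5 pos [0.513  0.2285 0.1286] F [-0.5 -0.5  0.4] open 0.0441 travel [-0.0007, -0.0017, 0.0861] ang [0.004, -0.0008, 0.0007]
pin top [[373.04035066 310.07918787]] rodtop [[371.52914904 577.39544764]]
t 14.55 pos [0.5133 0.2288 0.1293] F [ 0.2  0.1 -0.1] open 0.0443 travel [-0.0004, -0.0012, 0.0868] ang [0.003, -0.0004, -0.0024]
```

View pics/w5.png

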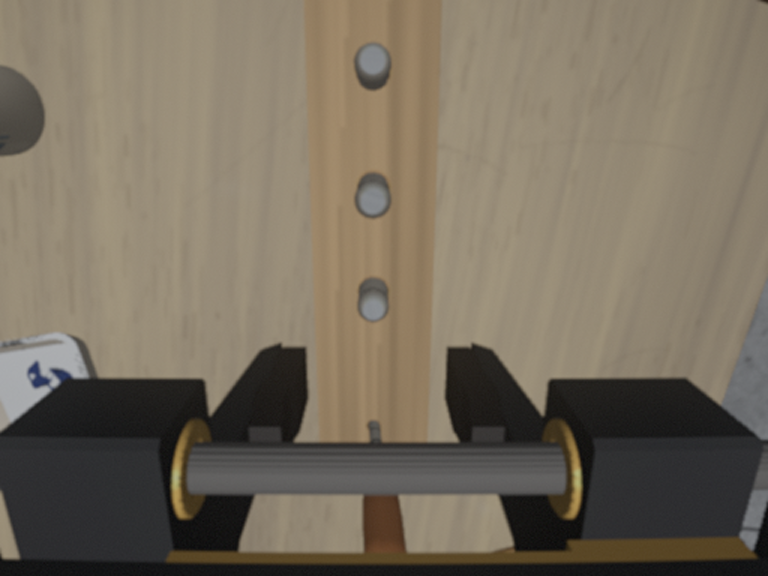

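The 50 mm pin's top is at about (373,305), as predicted (373,310). The fingers straddle it, and the rod stands behind with its handle at (383,520). I'll lower and grip.

```bash
python3 -m inch '[{"travel":[0,-0.001,0.02],"angular":[0.003,0,0],"grip":0.5},{"travel":[0,-0.001,0.045],"angular":[0.003,0,0],"grip":0.5},{"travel":[0,-0.001,0.065],"angular":[0.003,0,0],"grip":0.5},{"travel":[0,-0.001,0.078],"angular":[0.003,0,0],"grip":0.5},{"travel":[0,-0.001,0.084],"angular":[0.003,0,0],"grip":0.5},{"travel":[0,-0.001,0.0865],"angular":[0.003,0,0],"grip":0.5},{"travel":[0,-0.001,0.0865],"angular":[0.003,0,0],"grip":0.5},{"travel":[0,-0.001,0.0865],"angular":[0.003,0,0],"grip":0.5}]'
```

```text
t: 15.35
tool_pos: [0.5156, 0.2299, 0.0449]
orientation: [-0.002, 0.751, -0.66, 0.001]
wrist_force: [0.7, 0.2, 0.0]
opening: 0.0443
finger_force: 0.0
```

```bash
python3 -m inch '[{"travel":[0,0,0],"angular":[0,0,0],"grip":0.3},{"travel":[0,0,0],"angular":[0,0,0],"grip":0},{"travel":[0,0,0],"angular":[0,0,0],"grip":0},{"travel":[0,0,0],"angular":[0,0,0],"grip":0},{"travel":[0,0,0],"angular":[0,0,0],"grip":0},{"travel":[0,0,0],"angular":[0,0,0],"grip":0}]'
```

```text
t: 15.95
tool_pos: [0.515, 0.2296, 0.0442]
orientation: [-0.001, 0.751, -0.66, 0.001]
wrist_force: [-2.0, 0.4, 2.1]
opening: 0.0131
finger_force: 30.0
```

```bash
python3 -m inch '[{"travel":[0,0,0],"angular":[0,0,0],"grip":0.3},{"travel":[0,0,0.001],"angular":[0,0,0],"grip":0.3},{"travel":[0,0,0.0017],"angular":[0,0,0],"grip":0.3},{"travel":[0,0,0.0017],"angular":[0,0,0],"grip":0.2},{"travel":[0,0,0.0017],"angular":[0,0,0],"grip":0},{"travel":[0,0,0.0017],"angular":[0,0,0],"grip":0},{"travel":[0,0,0.0017],"angular":[0,0,0],"grip":0},{"travel":[0,0,0.0017],"angular":[0,0,0],"grip":0}]'
python3 -m inch '[{"travel":[0,0,-0.006],"angular":[0,0,0],"grip":0},{"travel":[0,0,-0.015],"angular":[0,0,0],"grip":0},{"travel":[0,0,-0.027],"angular":[0,0,0],"grip":0},{"travel":[0,0,-0.055],"angular":[0,0,0],"grip":0},{"travel":[0,0,-0.09],"angular":[0,0,0],"grip":0},{"travel":[0,0,-0.12],"angular":[0,0,0],"grip":0},{"travel":[0,0,-0.12],"angular":[0,0,0],"grip":0},{"travel":[0,0,-0.12],"angular":[0,0,0],"grip":0}]'
python3 - <<'E'
from h import *
go([.4722,-.1166,.13],18.4)
E
```

```text
t: 16.75
tool_pos: [0.5149, 0.2295, 0.0423]
orientation: [-0.001, 0.751, -0.66, 0.001]
wrist_force: [-1.0, -0.4, 0.3]
opening: 0.013
finger_force: 30.0
t: 17.55
tool_pos: [0.5153, 0.2295, 0.1636]
orientation: [-0.002, 0.751, -0.66, 0.002]
wrist_force: [1.2, -0.1, -1.1]
opening: 0.0131
finger_force: 30.0
t 17.55 pos [0.5153 0.2295 0.1636] F [ 1.2 -0.1 -1.1] open 0.0131 travel [0.3376, 0.0875, 0.033] ang [-0.004, 0.0038, 1.3788]
```

```bash
python3 -m inch '[{"travel":[0.015,0.004,0],"angular":[0,0,0.07],"grip":0},{"travel":[0.045,0.012,0],"angular":[0,0,0.2],"grip":0},{"travel":[0.08,0.021,0],"angular":[0,0,0.34],"grip":0},{"travel":[0.115,0.03,0],"angular":[0,0,0.48],"grip":0},{"travel":[0.15,0.039,0],"angular":[0,0,0.62],"grip":0},{"travel":[0.185,0.048,0],"angular":[0,0,0.76],"grip":0},{"travel":[0.22,0.057,0],"angular":[0,0,0.9],"grip":0},{"travel":[0.255,0.066,0],"angular":[0,0,1.04],"grip":0},{"travel":[0.29,0.075,0],"angular":[0,0,1.18],"grip":0},{"travel":[0.318,0.0825,0],"angular":[0,0,1.3],"grip":0},{"travel":[0.333,0.086,0],"angular":[0,0,1.379],"grip":0},{"travel":[0.3376,0.0875,0],"angular":[0,0,1.379],"grip":0}]'
python3 -m inch '[{"travel":[0,0,0.015],"angular":[0,0,0],"grip":0},{"travel":[0,0,0.03],"angular":[0,0,0],"grip":0},{"travel":[0,0,0.04],"angular":[0,0,0],"grip":0},{"travel":[0,0,0.04],"angular":[0,0,0],"grip":0},{"travel":[0,0,0.04],"angular":[0,0,0],"grip":0},{"travel":[0,0,0.04],"angular":[0,0,0],"grip":0}]'
python3 - <<'E'
from h import *
go([.4722,-.1166,.09],18.4)
m=vision.camera_model("wrist");a=vision.snapshot("wrist");np.save("w6.npy",a);save("w6",a,4,(180,130,320,250))
import pickle;pickle.dump(m,open("w6.pkl","wb"))
p=r.get_state()["tool_pos"]
f=lambda P:(proj("wrist",[P],m)-[180,130]+.5)*4-.5
print("sock",f([.4722,-.1166,.056]),"pinbottom",f([p[0],p[1],p[2]-.0263]))
try: ring(a,m,(210,130,280,220))
except Exception as e:print(e)
go([.4722,-.1166,.09],18.4)
E
```

```text
t: 18.75
tool_pos: [0.4709, -0.1181, 0.1615]
orientation: [0.001, -0.158, 0.987, -0.0]
wrist_force: [0.1, -0.3, 0.0]
opening: 0.013
finger_force: 30.0
t: 19.35
tool_pos: [0.4722, -0.1161, 0.1226]
orientation: [0.002, -0.16, 0.987, -0.0]
wrist_force: [0.5, -0.1, -1.5]
opening: 0.0129
finger_force: 30.0
t 19.35 pos [ 0.4722 -0.1161  0.1226] F [ 0.5 -0.1 -1.5] open 0.0129 travel [0.0003, -0.0004, 0.0326] ang [-0.0006, 0.0039, 0.0011]
sock [[286.48434304 287.9453679 ]] pinbottom [[288.89297881 384.49290157]]
ring px (231, 182, 42, 38) centre 0.4719 -0.1167 axes mm 26.4 27.5
t 19.4 pos [ 0.4722 -0.1163  0.1226] F [-0.1  0.1 -1.1] open 0.0128 travel [0.0002, -0.0003, 0.0326] ang [-0.0008, 0.004, 0.0007]
```

View pics/w6.png

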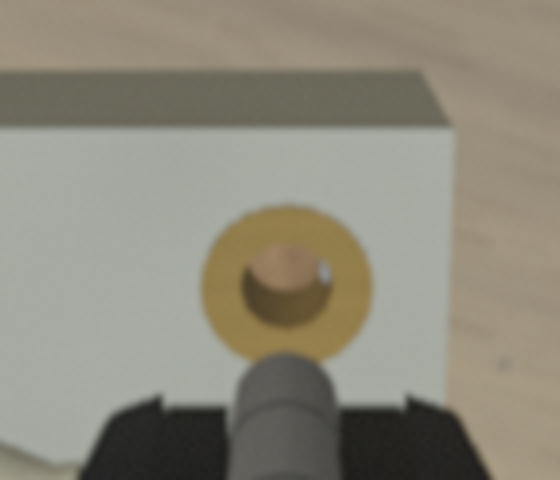

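The ring is centred at (287,286) and the pin's bottom edge is at (286,352). Both match the predictions, so the pin is aligned to within about 0.3 mm. I'll lower it.

```bash
python3 -m inch '[{"travel":[0.0002,-0.0003,0.01],"angular":[0,0.004,0],"grip":0},{"travel":[0.0002,-0.0003,0.022],"angular":[0,0.004,0],"grip":0},{"travel":[0.0002,-0.0003,0.03],"angular":[0,0.004,0],"grip":0},{"travel":[0.0002,-0.0003,0.035],"angular":[0,0.004,0],"grip":0},{"travel":[0.0002,-0.0003,0.038],"angular":[0,0.004,0],"grip":0},{"travel":[0.0002,-0.0003,0.04],"angular":[0,0.004,0],"grip":0},{"travel":[0.0002,-0.0003,0.0415],"angular":[0,0.004,0],"grip":0}]'
```

```text
t: 20.1
tool_pos: [0.4719, -0.1169, 0.0806]
orientation: [-0.0, -0.16, 0.987, -0.0]
wrist_force: [-0.1, -0.4, 0.5]
opening: 0.0131
finger_force: 30.0
```

```bash
python3 -m inch '[{"travel":[0,0,0.001],"angular":[0,0,0],"grip":0},{"travel":[0,0,0.002],"angular":[0,0,0],"grip":0},{"travel":[0,0,0.003],"angular":[0,0,0],"grip":0}]'
```

```text
t: 20.4
tool_pos: [0.4718, -0.1168, 0.0777]
orientation: [-0.0, -0.16, 0.987, -0.0]
wrist_force: [-0.7, 1.5, -1.9]
opening: 0.0133
finger_force: 30.0
```

```bash
python3 -m inch '[{"travel":[0,0,0.001],"angular":[0,0,0],"grip":0},{"travel":[0,0,0.002],"angular":[0,0,0],"grip":0},{"travel":[0,0,0.003],"angular":[0,0,0],"grip":0}]'
```

```text
t: 20.7
tool_pos: [0.4717, -0.1168, 0.0746]
orientation: [-0.0, -0.16, 0.987, -0.0]
wrist_force: [-0.0, 0.4, -0.7]
opening: 0.0129
finger_force: 30.0
```

```bash
python3 -m inch '[{"travel":[0,0,0.0008],"angular":[0,0,0],"grip":0},{"travel":[0,0,0.0016],"angular":[0,0,0],"grip":0},{"travel":[0,0,0.0024],"angular":[0,0,0],"grip":0}]'
```

```text
t: 21.0
tool_pos: [0.4717, -0.1168, 0.0722]
orientation: [-0.0, -0.16, 0.987, -0.0]
wrist_force: [-0.7, 0.4, -0.3]
opening: 0.0132
finger_force: 30.0
```

```bash
python3 -m inch '[{"travel":[0,0,0.0007],"angular":[0,0,0],"grip":0},{"travel":[0,0,0.0014],"angular":[0,0,0],"grip":0}]'
```

```text
t: 21.2
tool_pos: [0.4718, -0.1168, 0.0708]
orientation: [-0.0, -0.16, 0.987, -0.0]
wrist_force: [-0.2, 0.8, -0.2]
opening: 0.0133
finger_force: 30.0
```

```bash
python3 -m inch '[{"travel":[0,0,0.0007],"angular":[0,0,0],"grip":0},{"travel":[0,0,0.0014],"angular":[0,0,0],"grip":0}]'
```

```text
t: 21.4
tool_pos: [0.4718, -0.1169, 0.0695]
orientation: [-0.0, -0.16, 0.987, -0.0]
wrist_force: [-1.2, 0.1, 2.7]
opening: 0.0129
finger_force: 30.0
```

```bash
python3 -m inch '[{"travel":[0,0,0.0007],"angular":[0,0,0],"grip":0},{"travel":[0,0,0.0014],"angular":[0,0,0],"grip":0}]'
```

```text
t: 21.6
tool_pos: [0.4718, -0.1169, 0.0682]
orientation: [-0.0, -0.16, 0.987, -0.0]
wrist_force: [-1.8, 1.5, 5.1]
opening: 0.0128
finger_force: 30.0
```

```bash
python3 -m inch '[{"travel":[0,0,0.0007],"angular":[0,0,0],"grip":0},{"travel":[0,0,0.0014],"angular":[0,0,0],"grip":0}]'
```

```text
t: 21.8
tool_pos: [0.4718, -0.1169, 0.0667]
orientation: [-0.0, -0.16, 0.987, -0.0]
wrist_force: [-0.7, 0.1, 4.3]
opening: 0.0131
finger_force: 30.0
```

```bash
python3 -m inch '[{"travel":[0,0,0.0007],"angular":[0,0,0],"grip":0},{"travel":[0,0,0.0014],"angular":[0,0,0],"grip":0}]'
```

```text
t: 22.0
tool_pos: [0.4718, -0.1168, 0.0652]
orientation: [-0.0, -0.16, 0.987, -0.0]
wrist_force: [-1.4, 0.6, 4.4]
opening: 0.0128
finger_force: 30.0
```

```bash
python3 -m inch '[{"travel":[0,0,0.0007],"angular":[0,0,0],"grip":0},{"travel":[0,0,0.0014],"angular":[0,0,0],"grip":0}]'
```

```text
t: 22.2
tool_pos: [0.4718, -0.1169, 0.0638]
orientation: [-0.0, -0.16, 0.987, -0.0]
wrist_force: [-1.7, 1.0, 4.7]
opening: 0.013
finger_force: 30.0
```

```bash
python3 -m inch '[{"travel":[0,0,0.0006],"angular":[0,0,0],"grip":0},{"travel":[0,0,0.001],"angular":[0,0,0],"grip":0}]'
```

```text
t: 22.4
tool_pos: [0.4718, -0.1168, 0.0628]
orientation: [-0.0, -0.16, 0.987, -0.0]
wrist_force: [-1.3, 1.8, 4.0]
opening: 0.0131
finger_force: 30.0
```

```bash
python3 -m inch '[{"travel":[0,0,0.0004],"angular":[0,0,0],"grip":0},{"travel":[0,0,0.0006],"angular":[0,0,0],"grip":0}]'
```

```text
t: 22.6
tool_pos: [0.4717, -0.1168, 0.0622]
orientation: [-0.0, -0.16, 0.987, -0.0]
wrist_force: [-0.3, 0.9, 4.3]
opening: 0.013
finger_force: 30.0
```

```bash
python3 -m inch '[{"travel":[0,0,0.0004],"angular":[0,0,0],"grip":0},{"travel":[0,0,0.0006],"angular":[0,0,0],"grip":0}]'
```

```text
t: 22.8
tool_pos: [0.4718, -0.1169, 0.0619]
orientation: [-0.0, -0.16, 0.987, -0.0]
wrist_force: [-2.6, 1.9, 8.4]
opening: 0.0132
finger_force: 30.0
```

```bash
python3 -m inch '[{"travel":[0,0,0.0004],"angular":[0,0,0],"grip":0},{"travel":[0,0,0.0006],"angular":[0,0,0],"grip":0}]'
```

```text
t: 23.0
tool_pos: [0.4718, -0.1168, 0.0616]
orientation: [-0.0, -0.16, 0.987, -0.0]
wrist_force: [-2.3, 1.3, 11.5]
opening: 0.013
finger_force: 30.0
```

The pin is on the bottom: contact came at TCP 0.062, where expected, and the force rose past the ball's drag. I'll release and retreat.

```bash
python3 -m inch '[{"travel":[0,0,0],"angular":[0,0,0],"grip":0.25},{"travel":[0,0,0],"angular":[0,0,0],"grip":0.4},{"travel":[0,0,0],"angular":[0,0,0],"grip":0.4},{"travel":[0,0,0],"angular":[0,0,0],"grip":0.4},{"travel":[0,0,-0.005],"angular":[0,0,0],"grip":0.4},{"travel":[0,0,-0.02],"angular":[0,0,0],"grip":0.4},{"travel":[0,0,-0.05],"angular":[0,0,0],"grip":0.4},{"travel":[0,0,-0.09],"angular":[0,0,0],"grip":0.4},{"travel":[0,0,-0.13],"angular":[0,0,0],"grip":0.4},{"travel":[0,0,-0.15],"angular":[0,0,0],"grip":0.4},{"travel":[0,0,-0.15],"angular":[0,0,0],"grip":0.4},{"travel":[0,0,-0.15],"angular":[0,0,0],"grip":0.4}]'
python3 - <<'E'
from h import *
go([.47,-.12,.2])
a=vision.snapshot("wrist");b=vision.snapshot("scene")
w=cv2.resize(a[100:330,0:400],(800,460)) if 0 else a
s=cv2.resize(b[120:300,150:350],None,fx=2.13,fy=2.13,interpolation=cv2.INTER_CUBIC)[:384]
cv2.imwrite("pics/fin.png",cv2.resize(np.hstack([w,np.pad(s,((0,384-s.shape[0]),(0,0),(0,0)))])[:,:,::-1],(800,int(384*800/(512+s.shape[1])))))
E
```

```text
t: 24.2
tool_pos: [0.4717, -0.1171, 0.2111]
orientation: [-0.0, -0.16, 0.987, -0.001]
wrist_force: [-0.9, -0.5, 0.2]
opening: 0.0354
finger_force: 0.0
t 24.2 pos [ 0.4717 -0.1171  0.2111] F [-0.9 -0.5  0.2] open 0.0354 travel [0.0025, -0.0022, 0.0111] ang None
```

View pics/fin.png

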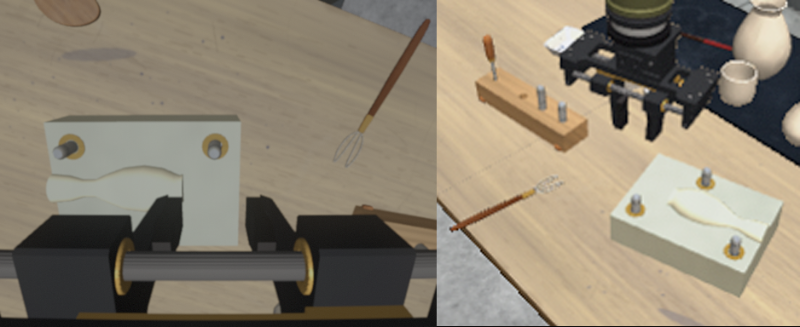

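The final view shows three alike pins in the mould (scene side at (635,205), (706,178) and (735,246)). The rod is upright in the rack at (490,60), and the two other pins are still in place. I'm handing in.

```bash
python3 -c "
from bench import r
print(r.finish_job())"
```

```text
the job is handed in; nothing more can be done
None
```

The socket measured 20 mm deep, so I put the rod back in its hole, pressed the 50 mm pin past the catch onto the bottom, and handed the job in at about 24 s; its verdict was not shown.

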